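# Sort the glass vials into their colour-coded stands

## Task

Put each of the four clear-glass vials into the vial stand that has the same colour as its cap (green, white, orange, black), standing upright on the floor of the stand, and do not tip any vial over on the way. Leave the brown bottle and the black jar standing where they are, although their caps are orange and white too. Mind the black cord with a handle that hangs to about half a metre above the bench, just left of the vials: keep the arm off it.

Things in the scene. Friction and masses are not known exactly. Their poses are not given: they have to be found in the camera images.
- green_vial: loose clear-glass vial with a green screw cap and a pale filling, standing upright; body 27 mm in diameter, 61 mm high in all; the top 14 mm is the cap, 22 mm in diameter. Origin: centre of its underside, z up along its axis.
- white_vial: loose clear-glass vial with a white screw cap and a pale filling, standing upright; body 23 mm in diameter, 42 mm high in all; the top 9 mm is the cap, 20 mm in diameter. Origin: centre of its underside, z up along its axis.
- orange_cap_vial: loose clear-glass vial with an orange screw cap and a pale filling, standing upright; body 45 mm in diameter, 82 mm high in all; the top 14 mm is the cap, 32 mm in diameter. Origin: centre of its underside, z up along its axis.
- black_vial: loose clear-glass vial with a black screw cap and a pale filling, standing upright; body 23 mm in diameter, 42 mm high in all; the top 9 mm is the cap, 20 mm in diameter. Origin: centre of its underside, z up along its axis.
- green_stand_seat (a point): centre of the inner floor of the green vial stand, on which the vial is to stand: a round green cup, inner diameter 48 mm, wall 5 mm, on a pale grey round foot 80 mm in diameter and 3 mm thick, fixed to the worktop. The inner floor lies 6 mm above the worktop, the rim 13 mm above it (recess 7 mm deep). z up.
- white_stand_seat (a point): centre of the inner floor of the white vial stand, on which the vial is to stand: a round white cup, inner diameter 48 mm, wall 5 mm, on a pale grey round foot 80 mm in diameter and 3 mm thick, fixed to the worktop. The inner floor lies 6 mm above the worktop, the rim 13 mm above it (recess 7 mm deep). z up.
- orange_stand_seat (a point): centre of the inner floor of the orange vial stand, on which the vial is to stand: a round orange cup, inner diameter 66 mm, wall 5 mm, on a pale grey round foot 80 mm in diameter and 3 mm thick, fixed to the worktop. The inner floor lies 6 mm above the worktop, the rim 13 mm above it (recess 7 mm deep). z up.
- black_stand_seat (a point): centre of the inner floor of the black vial stand, on which the vial is to stand: a round black cup, inner diameter 48 mm, wall 5 mm, on a pale grey round foot 80 mm in diameter and 3 mm thick, fixed to the worktop. The inner floor lies 6 mm above the worktop, the rim 13 mm above it (recess 7 mm deep). z up.
- brown_bottle: loose amber-brown bottle with an orange cap and a blue label, a bystander; 54 mm in diameter, 106 mm high. Origin: centre of its underside, z up along its axis.
- dark_jar: loose jar, black with a white cap and a pale label, a bystander; 41 mm in diameter, 67 mm high. Origin: centre of its underside, z up along its axis. (Not listed, but in the arm's way: a fixed cord hangs from above at about x = 0.47, y = 0.13; its handle, 27 mm thick, ends 0.54 m above the worktop. All listed things start at y below 0.)
Things that resemble listed ones, but are neither listed nor needed, are in the scene too. Leave any blue or turquoise look-alike of the white_vial alone.

How it is judged:
At the end, for the whole second after the job is handed in: Each clear vial stands upright (within 0.1 rad) and still in the stand of its cap's colour, within 15 mm of the middle and with its underside within 4 mm of the stand's inner floor; the brown bottle and the black jar stand upright within 20 mm of where they were (horizontal distance between green_vial and green_stand_seat below 0.015 m and z of green_vial in the frame of green_stand_seat between -0.004 and 0.004 m and angle between each of green_vial, white_vial, orange_cap_vial, black_vial, brown_bottle, dark_jar's own z axis and vertical below 0.1 rad and linear speed of each of green_vial, white_vial, orange_cap_vial, black_vial below 0.02 m/s and horizontal distance between white_vial and white_stand_seat below 0.015 m and z of white_vial in the frame of white_stand_seat between -0.004 and 0.004 m and horizontal distance between orange_cap_vial and orange_stand_seat below 0.015 m and z of orange_cap_vial in the frame of orange_stand_seat between -0.004 and 0.004 m and horizontal distance between black_vial and black_stand_seat below 0.015 m and z of black_vial in the frame of black_stand_seat between -0.004 and 0.004 m and distance of each of brown_bottle, dark_jar from where it was at the start of the episode below 0.02 m); the robot touches nothing.
It fails at once if the brown bottle or the black jar is moved by more than 20 mm or tipped by more than 0.3 rad (distance of any of brown_bottle, dark_jar from where it was at the start of the episode above 0.02 m or angle between any of brown_bottle, dark_jar's own z axis and vertical above 0.3 rad).
It fails at once if a vial is tipped over (by more than 0.8 rad) (angle between any of green_vial, white_vial, orange_cap_vial, black_vial's own z axis and vertical above 0.8 rad).
It also fails if it takes over 120 s, if anything falls off the work surface, if the arm or the gripper's body presses on something with over 40 N, if the wrist force passes 120 N, or if a joint passes its speed limit or range.

## Robot

A 6-joint arm with a two-finger parallel gripper is mounted at the origin on a cart in front of the work surface, level with it; the furniture and walls round the work are solid. World frame = base frame: x ahead of the robot, y to its left, z up, the work surface at z = 0. Lengths are in m, angles in rad, forces in N, time in s.
With the tool pointing down it reaches from about 0.325 to 0.775 m from the base axis. Payload 5.5 kg.
Tool frame: the origin (TCP) lies between the finger pads; the fingertips stand 14 mm ahead of it and the grasp point (between the pads) lies 5 mm behind it (env.finger_overhang is the distance from the TCP to the fingertips, in m); z points along the fingers, y is the line along which they close (so a half turn about z gives the same grasp; the last joint's range is limited). The gripper opens to 85 mm and grips with 20 to 120 N. Pads are 22 mm wide; open, the fingers measure 114 mm over their backs; the gripper's body (76 mm by 85 mm) begins 54 mm behind the grasp point. The pads swing forward as they close: fully open they stand 13 mm farther back than shut.
Start: joints at [1.203, 0.091, 1.231, -0, 1.82, -0.057], TCP at [0.183, 0.571, 0.245] pointing down, gripper open.
Joint ranges: [-2.87, 2.87], [-0.86, 2.18], [0.17, 2.46], [-1.51, 4.65], [0.06, 2.69], [-2.65, 2.65]. Speed limits (rad/s): [2.57, 2.57, 3.01, 3.14, 3.14, 3.14].

## Interface

Orientations are given as a unit quaternion [x, y, z, w].
In Python, from plant import env gives the robot as it stands. The module is installed in compiled form; this text tells all that it offers.
- The arm moves only by the tool arm_command, never from a script. Its argument "motion" is a list of rows, each a list of 7 numbers: the shift along the tool's x, y, z scaled (see below), then the turn, a rotation vector about the tool's x, y, z scaled (see below), then the opening, from -1 (shut) to 1 (fully open), so that 0 is half open. A call has 1 to 10 rows; each row is the pose to reach, as a shift and turn from the pose commanded when the call began, along the tool's axes at that moment; what a row does not reach only later rows make up. The controller multiplies each number of a shift by 10 cm and each number of a turn by 30 degrees. A row lasts 1/8 s, in which the tool goes at most 62.5 mm and 10.7 degrees, less where a joint would pass 70% of its speed; a pose out of reach is approached as far as the arm can. A call with a number of a shift or a turn outside -1 to 1 is refused whole. A call with a gripper value outside its range is refused whole. The fingers move at their own pace and stop on an object; "newtons" is the grip in N (left out, the last holds). Time passes only in rows, so rows that repeat a pose let the fingers close. It gives the time, the measured TCP pose, the force, the opening and the grip force at its end, in the units of the state.
- env.read_state(): the state, without advancing time (a new reading comes with each control period).
- env.read_camera(name): name is "side" or "top" or "wrist"; returns (picture, depth): 400x640x3 uint8, red, green, blue; 400x640 float32, m along the optical axis (not along the pixel's ray), 0 where there is no reading.
- env.camera_model(name): a dict with "mtx" (3x3 intrinsics, pixels), "extrinsics" (4x4, takes a point from world to camera coordinates); the wrist camera has in their place "mount" (4x4, takes a point from camera to tool coordinates, whose origin is the TCP and whose axes are the flange's). Camera axes: x right, y up, looking along -z (the intrinsics and any distortion apply to the point x, -y, -z); pixel columns grow to the right and rows downward; lengths in m; the calibration is good to about 2 mm. A picture is of the moment at which its call begins: read the wrist's pose just before it. camera_model takes no time and is no camera call.
- env.job_done(): hands the job in; it is judged then, once.
Trained networks look in the newest picture that a camera, given by its name, has taken for a name from the list of things; names that differ only in an ending like _2 or _b are one class to them, and where a whole thing is asked for, a point or a joint stands for the part that bears it (a point fixed in the world has none). Each returns a list of dicts, best first, with "p" (0 to 1); they miss things now and then, are a little off and sometimes report something else, mostly with a low value. They report only what shows in the picture. A call takes as long as a camera call. They do not tell look-alikes from the thing itself.
- env.recognise(name, camera): "point" ([x, y, z] in m, in world coordinates, good to about 4 mm: the middle of the surface that is visible of it).
The state is a dict: "time_s": time; "q": joint angles; "qd": joint speeds; "joint_torque": joint torques, N m; "tool_pos": TCP position; "tool_rot": TCP orientation; "ft_force": force on the tool from outside, world axes, zero at the start; "moment": the same for the moment, N m; "finger_gap": finger opening in m; "gripper_force": force on a finger pad.
Only numpy, scipy, OpenCV 4.12 (cv2) and the standard library are available. Lean on these libraries where they do the work, as an engineer would, in place of code of your own. Each camera call takes 0.05 s, during which the arm holds its last target. There are 200 camera calls.

## Working session

There is one attempt and no reset: what is moved stays moved. The work goes in short steps, Python scripts to look and compute and a tool call to move; the robot and the scene stay as the last step left them, time stands still between calls to the robot, and variables do not carry over. Pictures are saved under pics/ and viewed, at most 14 in all, crops included, and the job is handed in when it is done.

Besides the shell and the picture viewer there is one more tool, called after ">>>" as name(argument=value, ...), one argument or row to a line, values as JSON. arm_command: Moves the arm, as the interface text tells. Shifts and turns lie within -1 to 1; 1 stands for 10 cm of shift or 30 degrees of turn. Its arguments: {"type":"object","properties":{"motion":{"type":"array","items":{"type":"array","items":{"type":"number","minimum":-1,"maximum":1}}},"newtons":{"type":"number"}},"required":["motion"]}

```bash
mkdir -p pics
cat > h.py <<'E'
import numpy as np, cv2
from plant import env
def px2w(cam,u,v,d):
    m=env.camera_model(cam);K=np.array(m["mtx"]);T=np.linalg.inv(np.array(m["extrinsics"]))
    x=(u-K[0,2])/K[0,0]*d;y=(v-K[1,2])/K[1,1]*d
    return (T@np.array([x,-y,-d,1]))[:3]
E
python3 - <<'E'
from h import *
for c in("top","side"):
    im,d=env.read_camera(c);cv2.imwrite(f"pics/{c}0.png",im[:,:,::-1]);np.save(f"{c}_d.npy",d)
    m=env.camera_model(c);print(c,np.round(m["mtx"],1).tolist(),np.round(m["extrinsics"],3).tolist(),m.keys())
    for n in "green_vial white_vial orange_cap_vial black_vial green_stand_seat white_stand_seat orange_stand_seat black_stand_seat brown_bottle dark_jar".split():
        print(c,n,[(np.round(r["point"],3).tolist(),round(r["p"],2)) for r in env.recognise(n,c)[:4]])
s=env.read_state();print(s["time_s"],s["tool_pos"],s["tool_rot"],s["finger_gap"])
E
```

```text
top [[431.4, 0.0, 322.5], [0.0, 431.4, 197.8], [0.0, 0.0, 1.0]] [[0.008, -1.0, 0.004, -0.252], [0.975, 0.009, 0.222, -0.515], [-0.222, 0.002, 0.975, -1.033], [0.0, 0.0, 0.0, 1.0]] dict_keys(['mtx', 'extrinsics'])
top green_vial []
top white_vial [([0.631, -0.048, 0.065], 0.75), ([0.532, -0.29, 0.042], 0.6), ([0.355, -0.457, 0.044], 0.59), ([0.432, -0.291, 0.076], 0.55)]
top orange_cap_vial [([0.428, -0.057, 0.051], 0.87)]
top black_vial [([0.63, -0.048, 0.062], 0.39), ([0.628, -0.174, 0.04], 0.38)]
top green_stand_seat [([0.547, -0.031, 0.006], 0.57), ([0.533, -0.292, 0.038], 0.36), ([0.439, -0.168, 0.001], 0.16)]
top white_stand_seat [([0.44, -0.166, 0.008], 0.79)]
top orange_stand_seat [([0.644, -0.286, 0.008], 0.74)]
top black_stand_seat [([0.54, -0.16, 0.006], 0.76)]
top brown_bottle [([0.433, -0.295, 0.074], 0.58), ([0.537, -0.291, 0.039], 0.43)]
top dark_jar [([0.632, -0.044, 0.061], 0.59)]
side [[434.4, 0.0, 320.2], [0.0, 434.4, 199.1], [0.0, 0.0, 1.0]] [[0.953, -0.302, 0.009, -0.53], [0.149, 0.497, 0.855, 0.009], [-0.263, -0.813, 0.519, -0.945], [0.0, 0.0, 0.0, 1.0]] dict_keys(['mtx', 'extrinsics'])
side green_vial [([0.535, -0.415, 0.038], 0.87)]
side white_vial [([0.476, -0.462, 0.03], 0.9), ([0.35, -0.473, 0.031], 0.8), ([0.533, -0.302, 0.027], 0.49)]
side orange_cap_vial [([0.631, -0.059, 0.035], 0.69), ([0.432, -0.065, 0.045], 0.67)]
side black_vial [([0.629, -0.183, 0.023], 0.48)]
side green_stand_seat [([0.544, -0.04, 0.002], 0.61)]
side white_stand_seat [([0.427, -0.168, 0.004], 0.67), ([0.63, -0.183, 0.024], 0.66)]
side orange_stand_seat []
side black_stand_seat []
side brown_bottle [([0.437, -0.315, 0.059], 0.64)]
side dark_jar [([0.628, -0.058, 0.037], 0.63)]
1.1 [0.18352073 0.57125753 0.24528093] [1.54801645e-01 9.87945571e-01 1.95243992e-06 1.10819839e-05] 0.0858528754823672
```

View pics/top0.png

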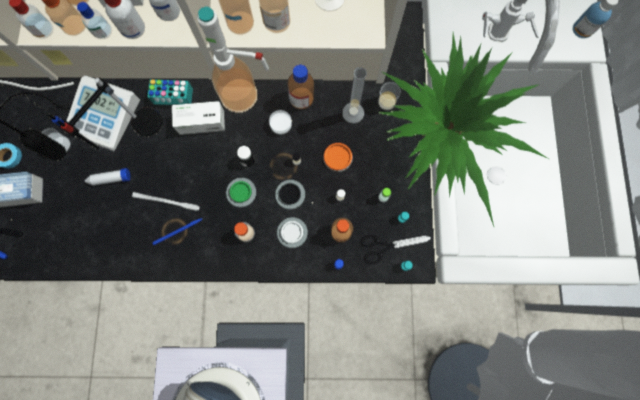

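View pics/side0.png

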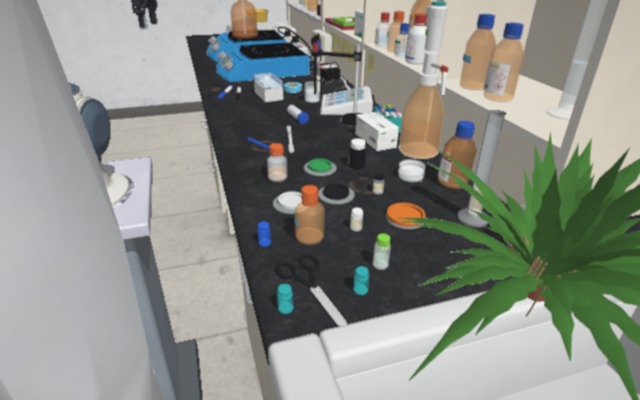

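Run:
```python
from h import *
im=cv2.imread("pics/top0.png");c=im[140:280,220:420];cv2.imwrite("pics/crop0.png",cv2.resize(c,None,fx=4,fy=4,interpolation=cv2.INTER_CUBIC))
m=env.camera_model("top");K=np.array(m["mtx"]);T=np.linalg.inv(np.array(m["extrinsics"]))
d=np.load("top_d.npy")
v,u=np.mgrid[0:400,0:640]
P=np.stack([(u-K[0,2])/K[0,0]*d,-(v-K[1,2])/K[1,1]*d,-d,np.ones_like(d)],-1)@T.T
np.save("top_P.npy",P[...,:3])
ok=(d>0)&(P[...,2]>.12)&(P[...,0]>.25)&(P[...,0]<.85)&(P[...,1]>-.6)&(P[...,1]<.1)
Q=P[ok]
for y0 in np.arange(-.6,.1,.1):
    s=Q[(Q[:,1]>=y0)&(Q[:,1]<y0+.1)]
    if len(s):print(round(y0,1),len(s),"xmin",s[:,0].min().round(3),"zmax",s[:,2].max().round(3),"at xmin",s[s[:,0].argmin()].round(3))
# blobs above table in work area
z=P[...,2];mask=((z>.025)&(d>0)&(P[...,0]>.3)&(P[...,0]<.7)&(P[...,1]>-.5)&(P[...,1]<0.05)).astype(np.uint8)
n,l,st,ce=cv2.connectedComponentsWithStats(mask)
for i in range(1,n):
    if st[i,4]<8:continue
    q=P[l==i];t=q[q[:,2]>q[:,2].max()-.008];print(ce[i].round(1),st[i,4],"top mean",t[:,:3].mean(0).round(4),len(t))
```

```text
-0.6 3682 xmin 0.503 zmax 0.265 at xmin [ 0.503 -0.503  0.162  1.   ]
-0.5 1067 xmin 0.527 zmax 0.227 at xmin [ 0.527 -0.451  0.128  1.   ]
-0.4 352 xmin 0.622 zmax 0.229 at xmin [ 0.622 -0.394  0.202  1.   ]
-0.3 37 xmin 0.808 zmax 0.148 at xmin [ 0.808 -0.201  0.13   1.   ]
-0.2 280 xmin 0.796 zmax 0.252 at xmin [ 0.796 -0.111  0.193  1.   ]
-0.1 1782 xmin 0.775 zmax 0.369 at xmin [ 0.775 -0.011  0.126  1.   ]
-0.0 356 xmin 0.776 zmax 0.367 at xmin [0.776 0.    0.123 1.   ]
[416.8 146. ] 988 top mean [ 0.6044 -0.4385  0.1998] 47
[245. 155.] 240 top mean [ 0.6349 -0.0431  0.0683] 100
[296.  157.1] 66 top mean [ 0.6324 -0.1764  0.0429] 48
[340.2 193.8] 71 top mean [ 0.5355 -0.2938  0.0433] 43
[385.  193.5] 106 top mean [ 0.5347 -0.4096  0.0612] 52
[403.8 216. ] 68 top mean [ 0.4778 -0.4569  0.0436] 43
[341.6 228.8] 412 top mean [ 0.4406 -0.2959  0.1068] 98
[243.4 230.7] 290 top mean [ 0.434  -0.0484  0.0837] 111
[338.9 263.1] 65 top mean [ 0.3559 -0.2895  0.0442] 48
[407.2 264.7] 73 top mean [ 0.3534 -0.4615  0.0434] 49
```

View pics/crop0.png

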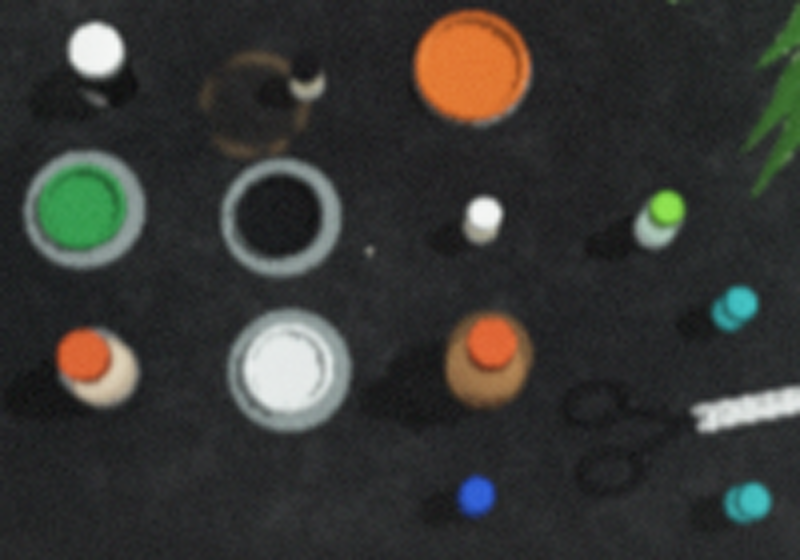

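Run:
```python
from h import *
m=env.camera_model("top");K=np.array(m["mtx"]);T=np.linalg.inv(np.array(m["extrinsics"]))
def ray(cu,cv,z):
    u=220+(cu+.5)/4-.5;v=140+(cv+.5)/4-.5
    r=T[:3,:3]@np.array([(u-K[0,2])/K[0,0],-(v-K[1,2])/K[1,1],-1]);o=T[:3,3];return (o+r*(z-o[2])/r[2]).round(4)
for n,a in dict(green_st=(83,208,.013),black_st=(281,216,.006),white_st=(289,370,.009),orange_st=(472,68,.011),orange=(84,355,.082),green=(667,209,.061),white=(484,214,.042),black=(306,68,.042),jar=(97,49,.067),bottle=(492,343,.106)).items():print(n,ray(*a))
P=np.load("top_P.npy");q=P[(P[...,2]>.08)&(np.hypot(P[...,0]-.535,P[...,1]+.41)<.11)]
print(len(q));print(q[np.argsort(np.hypot(q[:,0]-.535,q[:,1]+.41))][:40:3].round(3))
q=P[(P[...,2]>.08)&(np.hypot(P[...,0]-.645,P[...,1]+.286)<.14)];print(len(q));print(q[np.argsort(np.hypot(q[:,0]-.645,q[:,1]+.286))][:20:3].round(3))
sm=env.camera_model("side");Ks=np.array(sm["mtx"]);Ts=np.linalg.inv(np.array(sm["extrinsics"]));d=np.load("side_d.npy")
v,u=np.mgrid[0:400,0:640]
S=(np.stack([(u-Ks[0,2])/Ks[0,0]*d,-(v-Ks[1,2])/Ks[1,1]*d,-d,np.ones_like(d)],-1)@Ts.T)[...,:3]
q=S[(d>0)&(S[...,2]>.08)&(np.hypot(S[...,0]-.535,S[...,1]+.41)<.11)];print("side",len(q));print(q[np.argsort(np.hypot(q[:,0]-.535,q[:,1]+.41))][:40:3].round(3))
print(np.round(env.camera_model("wrist")["mount"],3).tolist())
```

```text
green_st [ 0.5427 -0.0304  0.013 ]
black_st [ 0.5401 -0.1609  0.006 ]
white_st [ 0.4365 -0.1688  0.009 ]
orange_st [ 0.6428 -0.2877  0.011 ]
orange [ 0.4341 -0.0489  0.082 ]
green [ 0.5338 -0.4094  0.061 ]
white [ 0.534  -0.2943  0.042 ]
black [ 0.6316 -0.1775  0.042 ]
jar [ 0.6349 -0.0445  0.067 ]
bottle [ 0.4397 -0.296   0.106 ]
584
[[ 0.529 -0.45   0.13 ]
 [ 0.529 -0.452  0.132]
 [ 0.536 -0.455  0.132]
 [ 0.54  -0.456  0.129]
 [ 0.54  -0.458  0.129]
 [ 0.563 -0.451  0.107]
 [ 0.544 -0.46   0.132]
 [ 0.541 -0.462  0.132]
 [ 0.567 -0.453  0.112]
 [ 0.548 -0.462  0.134]
 [ 0.582 -0.44   0.205]
 [ 0.548 -0.465  0.133]
 [ 0.554 -0.463  0.13 ]
 [ 0.567 -0.458  0.111]]
365
[[ 0.623 -0.392  0.2  ]
 [ 0.626 -0.397  0.199]
 [ 0.63  -0.402  0.196]
 [ 0.629 -0.404  0.198]
 [ 0.76  -0.326  0.173]
 [ 0.76  -0.325  0.151]
 [ 0.761 -0.324  0.161]]
side 494
[[ 0.53  -0.453  0.127]
 [ 0.534 -0.456  0.128]
 [ 0.537 -0.458  0.129]
 [ 0.538 -0.459  0.129]
 [ 0.541 -0.461  0.13 ]
 [ 0.542 -0.462  0.131]
 [ 0.581 -0.437  0.204]
 [ 0.546 -0.464  0.131]
 [ 0.566 -0.457  0.11 ]
 [ 0.568 -0.456  0.109]
 [ 0.546 -0.466  0.13 ]
 [ 0.569 -0.457  0.109]
 [ 0.551 -0.467  0.132]
 [ 0.55  -0.468  0.131]]
[[-0.001, 0.954, 0.298, 0.077], [1.0, 0.001, 0.0, -0.0], [0.0, 0.298, -0.954, -0.129], [0.0, 0.0, 0.0, 1.0]]
```

>>> arm_command(
  motion=[
    [0,-1,0.3,0,0,0.802,1],
    [0,-1,0.3,0,0,0.802,1],
    [0,-1,0.3,0,0,0.802,1],
    [0,-1,0.3,0,0,0.802,1],
  ],
)

```text
time_s: 1.6
tool_pos: [0.1528, 0.4758, 0.2155]
tool_rot: [0.357, 0.934, 0.0, 0.0]
ft_force: [-0.1, -0.6, 0.1]
finger_gap: 0.0858
gripper_force: 0.0
```

>>> arm_command(
  motion=[
    [-0.36,-0.69,0.45,0,0,0.802,1],
    [-0.36,-0.69,0.45,0,0,0.802,1],
    [-0.36,-0.69,0.45,0,0,0.802,1],
    [-0.36,-0.69,0.45,0,0,0.802,1],
  ],
)

```text
time_s: 2.1
tool_pos: [0.1338, 0.401, 0.1708]
tool_rot: [0.543, 0.839, 0.0, -0.0]
ft_force: [0.2, -0.2, 0.3]
finger_gap: 0.0856
gripper_force: 0.0
```

>>> arm_command(
  motion=[
    [-0.98,0.21,0,0,0,0.802,1],
    [-0.98,0.21,0,0,0,0.802,1],
    [-0.98,0.21,0,0,0,0.802,1],
    [-0.98,0.21,0,0,0,0.802,1],
  ],
)

```text
time_s: 2.6
tool_pos: [0.1934, 0.32, 0.171]
tool_rot: [0.707, 0.708, 0.001, -0.0]
ft_force: [-0.3, 0.6, 0.8]
finger_gap: 0.0854
gripper_force: 0.0
```

>>> arm_command(
  motion=[
    [-1,0.73,0,0,0,0,1],
    [-1,0.73,0,0,0,0,1],
    [-1,0.73,0,0,0,0,1],
  ],
)

```text
time_s: 2.98
tool_pos: [0.2682, 0.2172, 0.1707]
tool_rot: [0.709, 0.705, 0.0, 0.001]
ft_force: [0.1, 0.5, -0.2]
finger_gap: 0.0852
gripper_force: 0.0
```

>>> arm_command(
  motion=[
    [-1,0.73,0,0,0,0,1],
    [-1,0.73,0,0,0,0,1],
    [-1,0.73,0,0,0,0,1],
  ],
)

```text
time_s: 3.35
tool_pos: [0.3405, 0.1176, 0.1703]
tool_rot: [0.709, 0.705, -0.0, 0.0]
ft_force: [-0.4, 0.7, 0.1]
finger_gap: 0.0854
gripper_force: 0.0
```

>>> arm_command(
  motion=[
    [-1,0.73,0,0,0,0,1],
    [-1,0.73,0,0,0,0,1],
    [-1,0.73,0,0,0,0,1],
  ],
)

```text
time_s: 3.72
tool_pos: [0.4131, 0.0191, 0.1697]
tool_rot: [0.707, 0.707, -0.001, -0.001]
ft_force: [0.4, 0.6, -0.5]
finger_gap: 0.0853
gripper_force: 0.0
```

>>> arm_command(
  motion=[
    [-0.68,0.225,0,0,0,0,1],
    [-0.68,0.225,0,0,0,0,1],
    [-0.68,0.225,0,0,0,0,1],
    [-0.68,0.225,0,0,0,0,1],
  ],
)

```text
time_s: 4.22
tool_pos: [0.4343, -0.0462, 0.1704]
tool_rot: [0.706, 0.708, 0.0, -0.0]
ft_force: [-0.1, -0.5, -0.8]
finger_gap: 0.0858
gripper_force: 0.0
```

>>> arm_command(
  motion=[
    [-0.02,0,0.5,0,0,0,1],
    [-0.02,0,1,0,0,0,1],
    [-0.02,0,1,0,0,0,1],
  ],
)

```text
time_s: 4.6
tool_pos: [0.4315, -0.0484, 0.0664]
tool_rot: [0.706, 0.708, -0.002, -0.004]
ft_force: [-0.4, 1.2, -0.5]
finger_gap: 0.0855
gripper_force: 0.0
```

>>> arm_command(
  motion=[
    [0,0,0.25,0,0,0,1],
    [0,0,0.25,0,0,0,1],
    [0,0,0.25,0,0,0,-0.2],
    [0,0,0.25,0,0,0,-0.2],
    [0,0,0.25,0,0,0,-0.2],
    [0,0,0.25,0,0,0,-0.2],
    [0,0,0.25,0,0,0,-0.2],
    [0,0,0.25,0,0,0,-0.2],
  ],
  newtons=30,
)

```text
time_s: 5.6
tool_pos: [0.4353, -0.0503, 0.0471]
tool_rot: [0.707, 0.707, 0.001, 0.001]
ft_force: [-0.5, 1.1, 6.4]
finger_gap: 0.0434
gripper_force: 30.3
```

>>> arm_command(
  motion=[
    [0,0,-0.2,0,0,0,-0.2],
    [0,0,-0.5,0,0,0,-0.2],
    [0,0,-0.8,0,0,0,-0.2],
    [0,0,-1,0,0,0,-0.2],
    [0,0,-1,0,0,0,-0.2],
  ],
)

```text
time_s: 6.22
tool_pos: [0.4352, -0.0504, 0.1469]
tool_rot: [0.707, 0.707, 0.001, 0.001]
ft_force: [0.6, -0.4, -1.3]
finger_gap: 0.0428
gripper_force: 31.0
```

>>> arm_command(
  motion=[
    [-0.15,0.13,0,0,0,0,-0.2],
    [-0.35,0.3,0,0,0,0,-0.2],
    [-0.57,0.5,0,0,0,0,-0.2],
    [-0.79,0.7,0,0,0,0,-0.2],
  ],
)

```text
time_s: 6.72
tool_pos: [0.5043, -0.1297, 0.1433]
tool_rot: [0.707, 0.707, -0.001, -0.001]
ft_force: [0.2, 0.1, -1.1]
finger_gap: 0.0431
gripper_force: 31.0
```

>>> arm_command(
  motion=[
    [-0.2,0.18,0,0,0,0,-0.2],
    [-0.4,0.35,0,0,0,0,-0.2],
    [-0.6,0.53,0,0,0,0,-0.2],
    [-0.79,0.7,0,0,0,0,-0.2],
  ],
)

```text
time_s: 7.22
tool_pos: [0.5743, -0.2086, 0.1429]
tool_rot: [0.707, 0.707, -0.001, -0.002]
ft_force: [-0.4, -1.1, -1.6]
finger_gap: 0.0428
gripper_force: 31.0
```

>>> arm_command(
  motion=[
    [-0.2,0.18,0,0,0,0,-0.2],
    [-0.4,0.35,0,0,0,0,-0.2],
    [-0.6,0.53,0,0,0,0,-0.2],
    [-0.79,0.7,0,0,0,0,-0.2],
    [-0.79,0.7,0,0,0,0,-0.2],
    [-0.79,0.7,0,0,0,0,-0.2],
  ],
)

```text
time_s: 7.98
tool_pos: [0.6438, -0.2866, 0.1436]
tool_rot: [0.707, 0.707, -0.0, -0.001]
ft_force: [-0.8, 0.1, -1.2]
finger_gap: 0.0428
gripper_force: 31.0
```

>>> arm_command(
  motion=[
    [-0.01,0,0.3,0,0,0,-0.2],
    [-0.01,0,0.6,0,0,0,-0.2],
    [-0.01,0,0.8,0,0,0,-0.2],
    [-0.01,0,0.86,0,0,0,-0.2],
    [-0.01,0,0.89,0,0,0,-0.2],
    [-0.01,0,0.89,0,0,0,-0.2],
  ],
)

```text
time_s: 8.72
tool_pos: [0.645, -0.2884, 0.0576]
tool_rot: [0.707, 0.707, 0.0, 0.001]
ft_force: [-0.2, -0.7, -0.5]
finger_gap: 0.0428
gripper_force: 31.0
```

>>> arm_command(
  motion=[
    [0,0,0.03,0,0,0,-0.2],
    [0,0,0.03,0,0,0,-0.2],
    [0,0,0.03,0,0,0,-0.2],
  ],
)

```text
time_s: 9.1
tool_pos: [0.6445, -0.2882, 0.0535]
tool_rot: [0.707, 0.707, 0.0, 0.0]
ft_force: [-0.1, -0.1, -0.3]
finger_gap: 0.0428
gripper_force: 31.0
```

>>> arm_command(
  motion=[
    [0,0,0.02,0,0,0,-0.2],
    [0,0,0.02,0,0,0,0.1],
    [0,0,0.02,0,0,0,0.3],
    [0,0,0.02,0,0,0,0.6],
    [0,0,0.02,0,0,0,0.6],
    [0,0,0.02,0,0,0,0.6],
  ],
)

```text
time_s: 9.85
tool_pos: [0.6444, -0.2881, 0.0512]
tool_rot: [0.707, 0.707, -0.0, -0.0]
ft_force: [0.5, 0.4, -0.3]
finger_gap: 0.0684
gripper_force: 0.0
```

>>> arm_command(
  motion=[
    [0,0,-0.2,0,0,0,0.6],
    [0,0,-0.5,0,0,0,0.6],
    [0,0,-1,0,0,0,0.6],
    [0,0,-1,0,0,0,0.6],
  ],
)

```text
time_s: 10.35
tool_pos: [0.6467, -0.2893, 0.1603]
tool_rot: [0.707, 0.707, 0.002, 0.006]
ft_force: [-0.1, -0.3, 0.1]
finger_gap: 0.0682
gripper_force: 0.0
```

Run:
```python
from h import *
im,d=env.read_camera("side");cv2.imwrite("pics/side1.png",cv2.resize(im[130:320,220:460,::-1],None,fx=3,fy=3,interpolation=cv2.INTER_CUBIC))
print(env.recognise("orange_cap_vial","side")[:3]);print(env.read_state()["tool_pos"])
```

```text
[{'point': [0.639, -0.3009, 0.0531], 'p': 0.69}, {'point': [0.5313, -0.3037, 0.0276], 'p': 0.53}]
[ 0.64504497 -0.28842939  0.15390193]
```

View pics/side1.png

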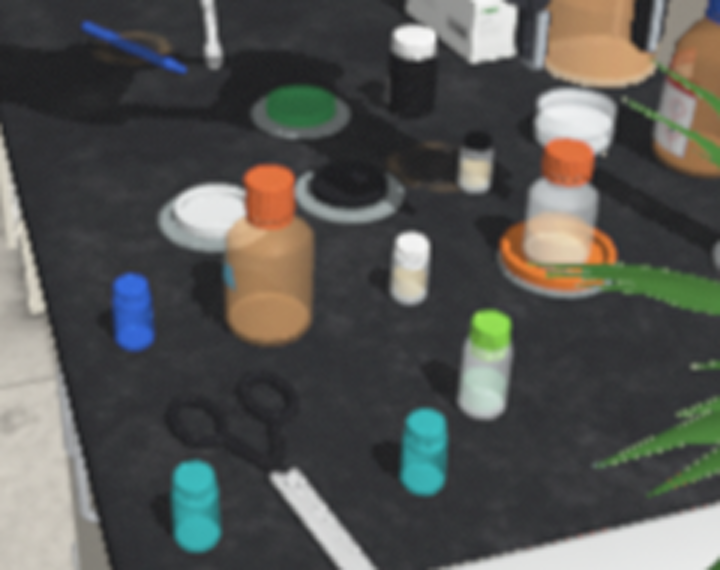

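>>> arm_command(
  motion=[
    [0.6,-0.07,0,0,0,0,0.4],
    [0.6,-0.07,0,0,0,0,0.4],
    [0.6,-0.07,0,0,0,0,0.4],
  ],
)

```text
time_s: 10.82
tool_pos: [0.6371, -0.228, 0.1504]
tool_rot: [0.707, 0.707, -0.001, -0.001]
ft_force: [-0.6, -0.3, -0.2]
finger_gap: 0.06
gripper_force: 0.0
```

>>> arm_command(
  motion=[
    [0.505,-0.065,0.5,0,0,0,0.4],
    [0.505,-0.065,0.5,0,0,0,0.4],
    [0.505,-0.065,0.5,0,0,0,0.4],
    [0.505,-0.065,0.5,0,0,0,0.4],
    [0.505,-0.065,0.5,0,0,0,0.4],
  ],
)

```text
time_s: 11.45
tool_pos: [0.6318, -0.1791, 0.1031]
tool_rot: [0.707, 0.707, 0.001, 0.001]
ft_force: [-0.0, -0.5, -0.4]
finger_gap: 0.0595
gripper_force: 0.0
```

>>> arm_command(
  motion=[
    [0.015,0,0.4,0,0,0,0.4],
    [0.015,0,0.77,0,0,0,0.4],
    [0.015,0,0.77,0,0,0,0.4],
    [0.015,0,0.77,0,0,0,0.4],
    [0.015,0,0.77,0,0,0,-0.7],
    [0.015,0,0.77,0,0,0,-0.7],
    [0.015,0,0.77,0,0,0,-0.7],
    [0.015,0,0.77,0,0,0,-0.7],
    [0.015,0,0.77,0,0,0,-0.7],
    [0.015,0,0.77,0,0,0,-0.7],
  ],
  newtons=25,
)

```text
time_s: 12.7
tool_pos: [0.6318, -0.1765, 0.0262]
tool_rot: [0.707, 0.707, 0.001, 0.001]
ft_force: [-1.5, 0.6, 6.1]
finger_gap: 0.0218
gripper_force: 24.7
```

>>> arm_command(
  motion=[
    [0,0,-0.2,0,0,0,-0.7],
    [0,0,-0.5,0,0,0,-0.7],
    [0.03,-0.2,-0.7,0,0,0,-0.7],
    [0.06,-0.4,-0.7,0,0,0,-0.7],
    [0.1,-0.6,-0.7,0,0,0,-0.7],
    [0.13,-0.8,-0.7,0,0,0,-0.7],
    [0.155,-0.92,-0.7,0,0,0,-0.7],
    [0.155,-0.92,-0.7,0,0,0,-0.7],
    [0.155,-0.92,-0.7,0,0,0,-0.7],
  ],
)

```text
time_s: 13.82
tool_pos: [0.5394, -0.1608, 0.0947]
tool_rot: [0.707, 0.707, 0.0, 0.0]
ft_force: [-0.5, 0.1, -1.7]
finger_gap: 0.0216
gripper_force: 24.6
```

>>> arm_command(
  motion=[
    [0,0,0.25,0,0,0,-0.7],
    [0,0,0.45,0,0,0,-0.7],
    [0,0,0.55,0,0,0,-0.7],
    [0,0,0.6,0,0,0,-0.7],
    [0,0,0.6,0,0,0,-0.7],
    [0,0,0.6,0,0,0,-0.7],
  ],
)

```text
time_s: 14.58
tool_pos: [0.5394, -0.1609, 0.0352]
tool_rot: [0.707, 0.707, 0.0, 0.001]
ft_force: [-0.4, -0.1, -0.4]
finger_gap: 0.0218
gripper_force: 24.6
```

Lower the last 3 mm, release, rise.

>>> arm_command(
  motion=[
    [0,0,0.03,0,0,0,-0.7],
    [0,0,0.035,0,0,0,-0.7],
    [0,0,0.035,0,0,0,-0.7],
  ],
)

```text
time_s: 14.95
tool_pos: [0.5396, -0.1609, 0.0322]
tool_rot: [0.707, 0.707, 0.0, 0.001]
ft_force: [0.3, 0.6, 5.8]
finger_gap: 0.0219
gripper_force: 25.1
```

>>> arm_command(
  motion=[
    [0,0,0,0,0,0,-0.3],
    [0,0,0,0,0,0,-0.1],
    [0,0,0,0,0,0,0.1],
    [0,0,0,0,0,0,0.1],
    [0,0,-0.2,0,0,0,0.1],
    [0,0,-0.5,0,0,0,0.1],
    [0,0,-1,0,0,0,0.4],
    [0,0,-1,0,0,0,0.4],
    [0,0,-1,0,0,0,0.4],
  ],
)

```text
time_s: 16.08
tool_pos: [0.5392, -0.1608, 0.132]
tool_rot: [0.707, 0.707, 0.0, 0.001]
ft_force: [-0.7, 0.0, -0.8]
finger_gap: 0.0595
gripper_force: 0.0
```

>>> arm_command(
  motion=[
    [-0.5,-0.03,0,0,0,0,0.2],
    [-0.9,-0.05,0,0,0,0,0.2],
    [-0.9,-0.05,0,0,0,0,0.2],
  ],
)

```text
time_s: 16.45
tool_pos: [0.5327, -0.2527, 0.129]
tool_rot: [0.708, 0.706, -0.001, -0.001]
ft_force: [-0.1, 0.6, -0.6]
finger_gap: 0.0513
gripper_force: 0.0
```

>>> arm_command(
  motion=[
    [-0.432,0,0.3,0,0,0,0.2],
    [-0.432,0,0.3,0,0,0,0.2],
    [-0.432,0,0.3,0,0,0,0.2],
    [-0.432,0,0.3,0,0,0,0.2],
  ],
)

```text
time_s: 16.95
tool_pos: [0.5345, -0.2929, 0.1017]
tool_rot: [0.707, 0.708, 0.0, 0.0]
ft_force: [0.4, 0.1, 0.3]
finger_gap: 0.0511
gripper_force: 0.0
```

>>> arm_command(
  motion=[
    [0,0,0.4,0,0,0,0.2],
    [0,0,0.76,0,0,0,0.2],
    [0,0,0.76,0,0,0,0.2],
    [0,0,0.76,0,0,0,0.2],
    [0,0,0.76,0,0,0,-0.7],
    [0,0,0.76,0,0,0,-0.7],
    [0,0,0.76,0,0,0,-0.7],
    [0,0,0.76,0,0,0,-0.7],
    [0,0,0.76,0,0,0,-0.7],
  ],
  newtons=25,
)

```text
time_s: 18.08
tool_pos: [0.535, -0.2944, 0.0271]
tool_rot: [0.707, 0.707, 0.001, 0.002]
ft_force: [-0.4, 0.4, 6.5]
finger_gap: 0.0215
gripper_force: 24.6
```

>>> arm_command(
  motion=[
    [0,0,-0.2,0,0,0,-0.7],
    [0,0,-0.5,0,0,0,-0.7],
    [0.2,0,-0.8,0,0,0,-0.7],
    [0.45,0,-0.8,0,0,0,-0.7],
    [0.7,0,-0.8,0,0,0,-0.7],
    [1,0,-0.8,0,0,0,-0.7],
    [1,0,-0.8,0,0,0,-0.7],
  ],
)

```text
time_s: 18.95
tool_pos: [0.5336, -0.1914, 0.1041]
tool_rot: [0.706, 0.708, -0.0, -0.001]
ft_force: [-0.1, -0.3, -1.3]
finger_gap: 0.0219
gripper_force: 24.6
```

>>> arm_command(
  motion=[
    [0.05,-0.2,0,0,0,0,-0.7],
    [0.12,-0.45,0,0,0,0,-0.7],
    [0.2,-0.7,0,0,0,0,-0.7],
    [0.255,-0.98,0,0,0,0,-0.7],
    [0.255,-0.98,0,0,0,0,-0.7],
    [0.255,-0.98,0,0,0,0,-0.7],
  ],
)

```text
time_s: 19.7
tool_pos: [0.4363, -0.1688, 0.1048]
tool_rot: [0.707, 0.707, 0.0, 0.0]
ft_force: [1.0, -0.3, 0.1]
finger_gap: 0.0215
gripper_force: 24.7
```

>>> arm_command(
  motion=[
    [0,0,0.3,0,0,0,-0.7],
    [0,0,0.5,0,0,0,-0.7],
    [0,0,0.62,0,0,0,-0.7],
    [0,0,0.68,0,0,0,-0.7],
    [0,0,0.7,0,0,0,-0.7],
    [0,0,0.72,0,0,0,-0.7],
    [0,0,0.73,0,0,0,-0.7],
    [0,0,0.73,0,0,0,-0.7],
  ],
)

```text
time_s: 20.7
tool_pos: [0.4364, -0.1687, 0.033]
tool_rot: [0.707, 0.707, 0.0, 0.001]
ft_force: [-1.4, 0.9, 5.9]
finger_gap: 0.0217
gripper_force: 25.2
```

Contact with the floor; release and rise.

>>> arm_command(
  motion=[
    [0,0,0,0,0,0,-0.3],
    [0,0,0,0,0,0,-0.1],
    [0,0,0,0,0,0,0.1],
    [0,0,0,0,0,0,0.1],
    [0,0,-0.2,0,0,0,0.1],
    [0,0,-0.5,0,0,0,0.1],
    [0,0,-1,0,0,0,0.4],
    [0,0,-1,0,0,0,0.4],
    [0,0,-1,0,0,0,0.4],
  ],
)

```text
time_s: 21.82
tool_pos: [0.4358, -0.1684, 0.1314]
tool_rot: [0.707, 0.707, -0.0, -0.0]
ft_force: [-0.1, 0.2, -0.1]
finger_gap: 0.0601
gripper_force: 0.0
```

>>> arm_command(
  motion=[
    [0,0.5,0,0,0,0,0.3],
    [0,0.98,0,0,0,0,0.3],
    [0,0.98,0,0,0,0,0.3],
    [0,0.98,0,0,0,0,0.3],
  ],
)

```text
time_s: 22.32
tool_pos: [0.5329, -0.1681, 0.1299]
tool_rot: [0.707, 0.707, -0.001, -0.002]
ft_force: [-0.6, -1.1, -0.2]
finger_gap: 0.0555
gripper_force: 0.0
```

>>> arm_command(
  motion=[
    [-0.5,0,0,0,-0.2,0,0.3],
    [-1,0,0,0,-0.433,0,0.3],
    [-1,0,0,0,-0.433,0,0.3],
    [-1,0,0,0,-0.433,0,0.3],
    [-1,0,0,0,-0.433,0,0.3],
  ],
)

```text
time_s: 22.95
tool_pos: [0.5337, -0.2678, 0.1321]
tool_rot: [0.702, 0.703, -0.08, 0.08]
ft_force: [0.3, 0.5, 0.4]
finger_gap: 0.0556
gripper_force: 0.0
```

Run:
```python
from h import *
from scipy.spatial.transform import Rotation as R
s=env.read_state();print(np.round(s["tool_pos"],4),R.from_quat(s["tool_rot"]).as_matrix().round(3).tolist(),s["time_s"])
im,d=env.read_camera("side");cv2.imwrite("pics/side2.png",im[:,:,::-1])
```

```text
[ 0.5337 -0.2678  0.1321] [[-0.0, 1.0, 0.001], [0.975, 0.0, -0.224], [-0.224, 0.001, -0.975]] 22.95
```

View pics/side2.png

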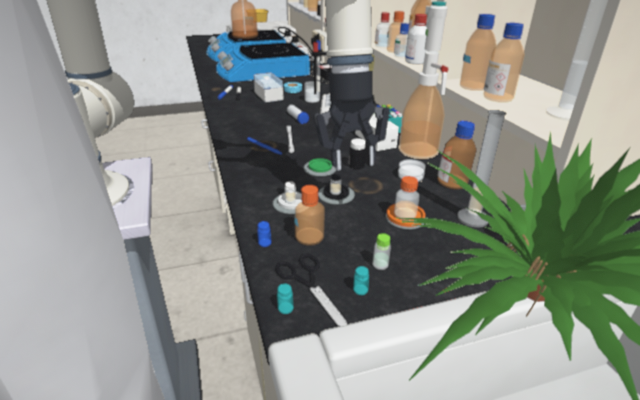

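>>> arm_command(
  motion=[
    [-0.35,0,0.18,0,0,0,0.3],
    [-0.645,0,0.36,0,0,0,0.3],
    [-0.645,0,0.36,0,0,0,0.3],
  ],
)

```text
time_s: 23.38
tool_pos: [0.533, -0.3404, 0.1098]
tool_rot: [0.703, 0.702, -0.08, 0.079]
ft_force: [-0.0, 0.7, -0.1]
finger_gap: 0.0555
gripper_force: 0.0
```

>>> arm_command(
  motion=[
    [-0.35,0,0.18,0,0,0,0.3],
    [-0.645,0,0.36,0,0,0,0.3],
    [-0.645,0,0.36,0,0,0,0.3],
    [-0.645,0,0.36,0,0,0,0.3],
    [-0.645,0,0.36,0,0,0,0.3],
  ],
)

```text
time_s: 24.0
tool_pos: [0.5347, -0.4091, 0.0916]
tool_rot: [0.702, 0.703, -0.08, 0.081]
ft_force: [-0.2, -0.4, 0.5]
finger_gap: 0.0554
gripper_force: 0.0
```

>>> arm_command(
  motion=[
    [0.06,0,0.28,0,0,0,0.3],
    [0.125,0,0.55,0,0,0,0.3],
    [0.125,0,0.55,0,0,0,0.3],
    [0.125,0,0.55,0,0,0,0.3],
    [0.125,0,0.55,0,0,0,-0.6],
    [0.125,0,0.55,0,0,0,-0.6],
    [0.125,0,0.55,0,0,0,-0.6],
    [0.125,0,0.55,0,0,0,-0.6],
    [0.125,0,0.55,0,0,0,-0.6],
  ],
  newtons=25,
)

```text
time_s: 25.12
tool_pos: [0.5348, -0.411, 0.0362]
tool_rot: [0.702, 0.703, -0.08, 0.081]
ft_force: [0.1, 2.0, 4.5]
finger_gap: 0.0255
gripper_force: 24.8
```

>>> arm_command(
  motion=[
    [-0.03,0,-0.12,0,0,0,-0.6],
    [-0.07,0,-0.29,0,0,0,-0.6],
    [0.1,0,-0.5,0,0,0,-0.6],
    [0.35,0,-0.75,0,0,0,-0.6],
    [0.6,0,-0.96,0,0,0,-0.6],
    [0.6,0,-0.96,0,0,0,-0.6],
  ],
)

```text
time_s: 25.88
tool_pos: [0.5353, -0.3294, 0.1176]
tool_rot: [0.702, 0.703, -0.079, 0.082]
ft_force: [0.5, -0.0, -0.9]
finger_gap: 0.0255
gripper_force: 24.7
```

>>> arm_command(
  motion=[
    [0.2,0.01,-0.05,0,0,0,-0.6],
    [0.5,0.02,-0.12,0,0,0,-0.6],
    [0.75,0.03,-0.17,0,0,0,-0.6],
    [0.97,0.03,-0.224,0,0,0,-0.6],
  ],
)

```text
time_s: 26.38
tool_pos: [0.5365, -0.2296, 0.1133]
tool_rot: [0.703, 0.703, -0.08, 0.079]
ft_force: [-0.2, -0.2, -0.7]
finger_gap: 0.0254
gripper_force: 24.7
```

>>> arm_command(
  motion=[
    [0.25,0.01,-0.06,0,0,0,-0.6],
    [0.5,0.02,-0.12,0,0,0,-0.6],
    [0.75,0.03,-0.17,0,0,0,-0.6],
    [0.97,0.03,-0.224,0,0,0,-0.6],
  ],
)

```text
time_s: 26.88
tool_pos: [0.5394, -0.1301, 0.1133]
tool_rot: [0.703, 0.703, -0.08, 0.079]
ft_force: [-0.6, 0.2, -0.6]
finger_gap: 0.0255
gripper_force: 24.7
```

>>> arm_command(
  motion=[
    [0.25,0.01,-0.06,0,0,0,-0.6],
    [0.5,0.02,-0.12,0,0,0,-0.6],
    [0.75,0.02,-0.17,0,0,0,-0.6],
    [0.97,0.02,-0.224,0,0,0,-0.6],
    [0.97,0.02,-0.224,0,0,0,-0.6],
    [0.97,0.02,-0.224,0,0,0,-0.6],
  ],
)

```text
time_s: 27.62
tool_pos: [0.5416, -0.0322, 0.1139]
tool_rot: [0.702, 0.703, -0.08, 0.08]
ft_force: [-0.1, 0.2, -1.4]
finger_gap: 0.0253
gripper_force: 24.7
```

>>> arm_command(
  motion=[
    [0.06,0.01,0.28,0,0,0,-0.6],
    [0.12,0.01,0.52,0,0,0,-0.6],
    [0.14,0.01,0.62,0,0,0,-0.6],
    [0.153,0.01,0.66,0,0,0,-0.6],
    [0.158,0.01,0.68,0,0,0,-0.6],
    [0.16,0.01,0.7,0,0,0,-0.6],
    [0.16,0.01,0.7,0,0,0,-0.6],
  ],
)

```text
time_s: 28.5
tool_pos: [0.5431, -0.0319, 0.043]
tool_rot: [0.703, 0.703, -0.08, 0.08]
ft_force: [-0.6, 0.1, -0.1]
finger_gap: 0.0257
gripper_force: 24.7
```

>>> arm_command(
  motion=[
    [0.003,0,0.015,0,0,0,-0.6],
    [0.004,0,0.02,0,0,0,-0.6],
    [0.004,0,0.02,0,0,0,-0.6],
  ],
)

```text
time_s: 28.88
tool_pos: [0.5434, -0.032, 0.0421]
tool_rot: [0.703, 0.703, -0.08, 0.081]
ft_force: [-2.0, 0.9, 6.2]
finger_gap: 0.0253
gripper_force: 25.3
```

>>> arm_command(
  motion=[
    [0,0,0,0,0,0,-0.2],
    [0,0,0,0,0,0,0.05],
    [0,0,0,0,0,0,0.2],
    [0,0,0,0,0,0,0.2],
    [-0.045,0,-0.2,0,0,0,0.2],
    [-0.11,0,-0.5,0,0,0,0.2],
    [-0.225,0,-0.97,0,0,0,0.2],
    [-0.225,0,-0.97,0,0,0,0.2],
    [-0.225,0,-0.97,0,0,0,0.2],
  ],
)

```text
time_s: 30.0
tool_pos: [0.5431, -0.032, 0.141]
tool_rot: [0.703, 0.703, -0.079, 0.08]
ft_force: [-0.5, -0.4, -1.0]
finger_gap: 0.0515
gripper_force: 0.0
```

Run:
```python
from h import *
print(env.read_state()["tool_pos"])
im,d=env.read_camera("side");cv2.imwrite("pics/side3.png",cv2.resize(im[130:320,220:460,::-1],None,fx=3,fy=3,interpolation=cv2.INTER_CUBIC))
m=env.camera_model("top");K=np.array(m["mtx"]);T=np.linalg.inv(np.array(m["extrinsics"]))
im,d=env.read_camera("top");v,u=np.mgrid[0:400,0:640]
P=(np.stack([(u-K[0,2])/K[0,0]*d,-(v-K[1,2])/K[1,1]*d,-d,np.ones_like(d)],-1)@T.T)[...,:3]
for n,x,y in(("o",.643,-.288),("b",.54,-.161),("w",.4365,-.169),("g",.543,-.030),("jar",.635,-.0445),("bot",.44,-.296)):
    q=P[(d>0)&(P[...,2]>.03)&(P[...,2]<.115)&(np.hypot(P[...,0]-x,P[...,1]-y)<.035)]
    if len(q):t=q[q[:,2]>q[:,2].max()-.008];print(n,t.mean(0).round(4),len(t))
```

```text
[ 0.54306869 -0.03200795  0.14099059]
o [ 0.6437 -0.2861  0.0896] 89
b [ 0.5377 -0.161   0.0498] 44
w [ 0.4355 -0.1686  0.0494] 51
g [ 0.543  -0.0315  0.0674] 50
jar [ 0.635  -0.0431  0.0677] 121
bot [ 0.4408 -0.2959  0.1066] 110
```

View pics/side3.png

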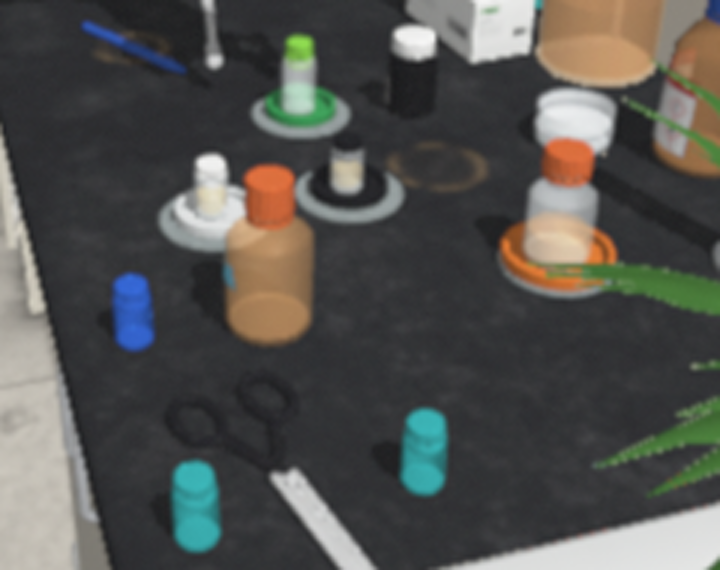

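All four vials stand upright in their matching stands: green at (299,75), white at (210,185), black at (347,165) and orange at (568,205). The bottle and jar have not moved.

```bash
python3 -c "
from plant import env
print(env.job_done())"
```

```text
the job is handed in; nothing more can be done
None
```

I put all four vials upright in the stands matching their caps, left the brown bottle and black jar in place, and handed the job in after about 30 s of robot time; the hand-in returned no verdict.

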